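Turn over a lacquered sample panel against the step of its rest

ROBOT

A 6-joint arm with a two-finger parallel gripper is mounted at the origin on the work surface. World frame = base frame: x ahead of the robot, y to its left, z up, the work surface at z = 0. Lengths are in m, angles in rad, forces in N, time in s.
With the tool pointing down it reaches from about 0.325 to 1 m from the base axis. Payload 5.1 kg.
Tool frame: the origin (TCP) lies on the centre line of the jaws, within the pads' length; the fingertips stand 11 mm ahead of it and the grasp point (between the pads) lies 8 mm behind it (arm.tips_ahead is the distance from the TCP to the fingertips, in m); z points along the fingers, y is the line along which they close (so a half turn about z gives the same grasp; the last joint's range is limited). The gripper opens to 85 mm and grips with 20 to 120 N. Pads are 22 mm wide; open, the fingers measure 114 mm over their backs; the gripper's body (76 mm by 85 mm) begins 54 mm behind the grasp point. The pads swing forward as they close: fully open they stand 13 mm farther back than shut.
Start: joints at [1.081, 0.124, 1.65, -0, 1.367, -0.083], TCP at [0.257, 0.597, 0.242] pointing down, gripper open.
Joint ranges: [-2.61, 2.61], [-1.02, 2.33], [0.03, 2.71], [-1.35, 4.49], [0.32, 2.68], [-2.91, 2.91]. Speed limits (rad/s): [2.57, 2.57, 3.14, 3.14, 3.14, 3.14].

INTERFACE

Orientations are given as a rotation vector (axis times angle).
In Python, from cell import arm gives the robot as it stands.
- The arm moves only by the tool servo_tool, never from a script. Its argument "commands" is a list of rows, each a list of 2 entries, a list of its own where there are three numbers: the shift along the tool's x, y, z in m, then the turn about the tool's z in rad. In form: [[[x, y, z], roll], ...]. A call has exactly 5 rows; each row is the pose to reach, as a shift and turn from the pose commanded when the call began, along the tool's axes at that moment; what a row does not reach only later rows make up. A row lasts 1/12 s, in which the tool goes at most 41.7 mm and 7.16 degrees, less where a joint would pass 70% of its speed; a pose out of reach is approached as far as the arm can. A call with a gripper value outside its range is refused whole. "gripper" is the finger opening in m, from 0 to 0.0854, set as the call begins (left out, the last holds). The fingers move at their own pace and stop on an object; the grip force is fixed at half the most. Time passes only in rows, so rows that repeat a pose let the fingers close, or fill a call up. It gives the time, the measured TCP pose, the force, the opening and the grip force at its end, in the units of the state.
- arm.get_state(): the state, without advancing time (a new reading comes with each control period).
- arm.read_camera(name): name is "scene" or "top" or "wrist"; returns a dict with "image" (384x512x3 uint8, red, green, blue), "K" (3x3 intrinsics, pixels), "rvec" (rotation vector, rad) and "tvec" (3), from world to camera coordinates, as OpenCV has them. Camera axes: x right, y down, z forward; pixel columns grow to the right and rows downward; lengths in m; the calibration is good to about 2 mm. A picture is of the moment at which its call begins. There is no depth.
- arm.close_job(): hands the job in; it is judged then, once.
The state is a dict: "time": time; "joint_positions": joint angles; "joint_velocities": joint speeds; "joint_torque": joint torques, N m; "tool_pos": TCP position; "tool_rot": TCP orientation; "contact_force": force on the tool from outside, world axes, zero at the start; "ft_torque": the same for the moment, N m; "opening": finger opening in m; "grip_force": force on a finger pad.
Only numpy, scipy, OpenCV 4.12 (cv2) and the standard library are available. Lean on these libraries where they do the work, as an engineer would, in place of code of your own. Each camera call takes 0.05 s, during which the arm holds its last target. There are 200 camera calls.

TASK

With the outside of the fingers, and without ever gripping the black lacquered sample panel or lifting it clear of its rest, push it along the ledge until its whole leading edge is flush against the step; then push its opposite, overhanging edge up so that the panel stands on end against the step, and tip it on over the step so that it ends lying flat on the raised bed, lacquered face down. Leave the other things on the bench where they stand, and finish with the fingers clear of everything.

Things in the scene. Friction and masses are not known exactly. Their poses are not given: they have to be found in the camera images.
- rest: Fixed stepped wooden rest, pale ledge and browner raised bed, 240 mm wide (y). Origin: on the table surface under the middle of the step's upright face. x is level, from ledge to bed; z up. Ledge: x -80 to 0 mm, top 20 mm above the table. Step face at x = 0, 16 mm high. Bed: x 0 to 130 mm, top 36 mm above the table. Free table before the ledge (x -200 to -80 mm, y within 120 mm).
- panel_center (a point): Centre of the loose flat panel, 90 mm (its x) by 120 mm (its y) by 6 mm (z), 60 to 130 g, black lacquer on its +z face, bare aluminium below. Starts flat on the ledge, centre 23 mm above the table, x axis within 0.13 rad of the rest's x, leading (+x) edge 8 to 36 mm short of the step. Past upright it falls onto the bed by itself.
- panel_lead_a (a point): Point on the panel's leading (+x) edge, 45 mm from the centre along x and 55 mm along +y, at mid-thickness. The panel tips about this edge in the corner of ledge and step. The opposite edge overhangs the ledge with free air below, still by 10 mm when the panel is flush, its underside 20 mm above the table: fingertips reaching lower than it, at two points, push it square and then up.
- panel_lead_b (a point): Same as panel_lead_a at the other end of the leading edge (55 mm along the panel's -y).
- compound_jar: Bystander: white jar of polish, 64 mm across, 75 mm high, origin under its centre. Stands on the table off one end (-y) of the rest.
- tape_roll: Bystander: yellow roll of masking tape lying flat, 90 mm across, 25 mm high, origin under its centre. Beyond the bed.
- sanding_block: Bystander: cork sanding block 120 x 65 x 30 mm, origin under its centre. Beyond the bed.
- spray_bottle: Bystander: white bottle, 60 mm across, 170 mm high, origin under its centre. Off the -y end of the rest, toward the ledge side.
- mixing_cup: Bystander: small open cup, 76 mm across, 55 mm high, origin under its centre. On the table 200 mm or more out from the step on the ledge side, to one side.
- scraper: Bystander: flat spatula lying on the table at the robot's far left.
- polisher: Bystander: red polishing machine standing on its 150 mm pad, 220 mm high, at the robot's right, origin under its centre.
There are look-alikes about, which are no part of the job. There is more than one size of the part that bears panel_center; the job needs the smallest.

How it is judged:
By the outcome, as a careful person would: the job done as asked, in the order asked, and still so for the second after the job is handed in, with the robot touching nothing.
It also fails if it takes over 45 s, if anything falls off the work surface, if the arm or the gripper's body presses on something with over 40 N, if the wrist force passes 120 N, or if a joint passes its speed limit or range.

## Working session

There is one attempt and no reset: what is moved stays moved. The work goes in short steps, Python scripts to look and compute and a tool call to move; the robot and the scene stay as the last step left them, time stands still between calls to the robot, and variables do not carry over. Pictures are saved under pics/ and viewed, at most 13 in all, crops included, and the job is handed in when it is done.

Besides the shell and the picture viewer there is one more tool, called after "Request:" in YAML: its name, and indented under it one key for each argument. servo_tool: Moves the arm, as the interface text tells. Its arguments: {"type":"object","properties":{"commands":{"type":"array"},"gripper":{"type":"number"}},"required":["commands"]}

```bash
ls; mkdir -p pics; python3 - <<'E'
from cell import arm
import cv2,numpy as np
for n in ("scene","top"):
    c=arm.read_camera(n); cv2.imwrite(f"pics/{n}0.png",c["image"][:,:,::-1])
    print(n,c["K"].tolist(),c["rvec"],c["tvec"])
print(arm.get_state()); print(arm.tips_ahead)
E
```

```text
pics
scene [[369.5709179018752, 0.0, 246.66159787825217], [0.0, 369.5709179018752, 189.24451513029243], [0.0, 0.0, 1.0]] [ 1.36647202  2.06943161 -1.00869052] [ 0.25037878 -0.23220938  1.68388098]
top [[360.98475575388943, 0.0, 258.4622154561049], [0.0, 360.98475575388943, 188.53043174181778], [0.0, 0.0, 1.0]] [ 2.1999348  -2.17275573  0.06698956] [-0.0519902   0.5179733   1.22850349]
{'time': 0.1, 'joint_positions': array([ 1.08142821e+00,  1.24472830e-01,  1.65153463e+00,  5.69874276e-07,
        1.36750740e+00, -8.26174850e-02]), 'joint_velocities': array([-0.00094195, -0.00205687, -0.00509632,  0.00042818,  0.00168924,
       -0.00111502]), 'joint_torque': array([ 4.74057961e-04, -4.24927926e+01, -3.66654968e+01, -1.01629880e-04,
        3.84194660e-03,  2.02898127e-05]), 'tool_pos': array([0.25694432, 0.5964813 , 0.24115626]), 'tool_rot': array([-6.34417310e-01, -3.07631280e+00,  2.89600582e-03]), 'contact_force': array([-0.0689825 ,  0.73404457,  1.00353893]), 'ft_torque': array([-0.03903582,  0.02842487, -0.02002594]), 'grip_force': 0.0, 'opening': 0.08534093606407511}
0.011
```

View pics/top0.png

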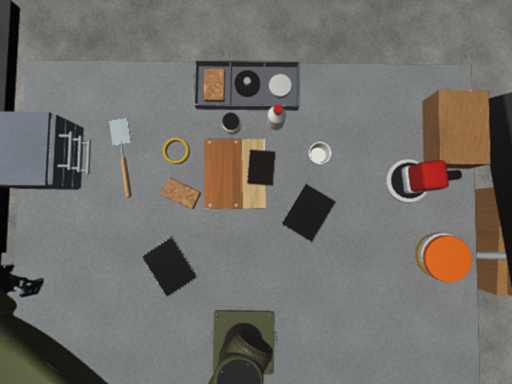

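View pics/scene0.png

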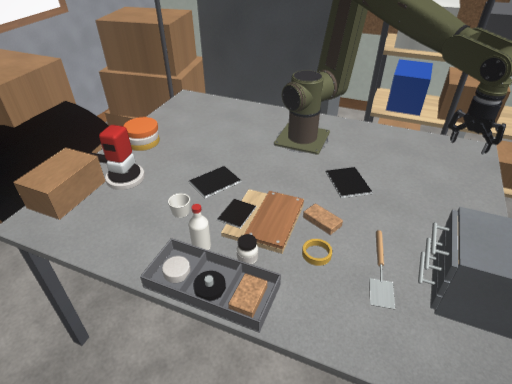

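The top view shows the rest with its bed at left (205–242, 138–209) and its ledge at right (242–267), so rest +x is roughly world +y. The small panel lies on the ledge at about (261,167). The other two black panels are larger look-alikes. The jar is at (231,122), the bottle at (276,117) and the cup at (319,153).

```bash
cat > h.py <<'E'
import cv2,numpy as np
from cell import arm
def ray(c,uv,z):
    R=cv2.Rodrigues(np.array(c["rvec"],float))[0]; t=np.array(c["tvec"]).ravel()
    o=-R.T@t; d=R.T@np.linalg.inv(c["K"])@np.array([uv[0],uv[1],1.])
    return o+d*(z-o[2])/d[2]
def proj(c,P):
    return cv2.projectPoints(np.array(P,float).reshape(-1,1,3),np.array(c["rvec"],float),np.array(c["tvec"],float),np.array(c["K"]),None)[0].reshape(-1,2)
def crop(im,x0,y0,x1,y1,s,fn):
    cv2.imwrite(fn,cv2.resize(im[y0:y1,x0:x1,::-1],None,fx=s,fy=s,interpolation=cv2.INTER_CUBIC))
def panel_uv(c,x0,y0,x1,y1,th=60):
    m=np.zeros(c["image"].shape[:2],np.uint8); m[y0:y1,x0:x1]=(c["image"][y0:y1,x0:x1].max(2)<th)*255
    cs=cv2.findContours(m,cv2.RETR_EXTERNAL,cv2.CHAIN_APPROX_NONE)[0]
    k=max(cs,key=cv2.contourArea); return k.reshape(-1,2).astype(float)
E
python3 - <<'E'
from h import *
c=arm.read_camera("top"); crop(c["image"],195,100,335,215,5,"pics/top1.png")
k=panel_uv(c,240,140,285,195)
P=np.array([ray(c,p,.026)[:2]*1000 for p in k],np.float32)
r=cv2.minAreaRect(P); print("panel",r, cv2.boxPoints(r).round(1).tolist())
hsv=cv2.cvtColor(c["image"],cv2.COLOR_RGB2HSV)
# bed: brown
m=np.zeros(hsv.shape[:2],np.uint8); m[130:215,198:243]=(hsv[130:215,198:243,1]>90)*255
k=max(cv2.findContours(m,cv2.RETR_EXTERNAL,cv2.CHAIN_APPROX_NONE)[0],key=cv2.contourArea).reshape(-1,2)
P=np.array([ray(c,p,.036)[:2]*1000 for p in k],np.float32)
r=cv2.minAreaRect(P); print("bed",r, cv2.boxPoints(r).round(1).tolist())
E
```

```text
panel ((592.2662353515625, -53.57439422607422), (84.56847381591797, 114.84185028076172), 86.27178192138672) [[532.2000122070312, -92.0], [646.7999877929688, -99.5], [652.2999877929688, -15.100000381469727], [537.7000122070312, -7.599999904632568]]
bed ((567.9169311523438, 76.25203704833984), (236.64378356933594, 130.3218994140625), 0.8890596032142639) [[448.6000061035156, 139.60000610351562], [450.6000061035156, 9.300000190734863], [687.2000122070312, 12.899999618530273], [685.2000122070312, 143.1999969482422]]
```

View pics/top1.png

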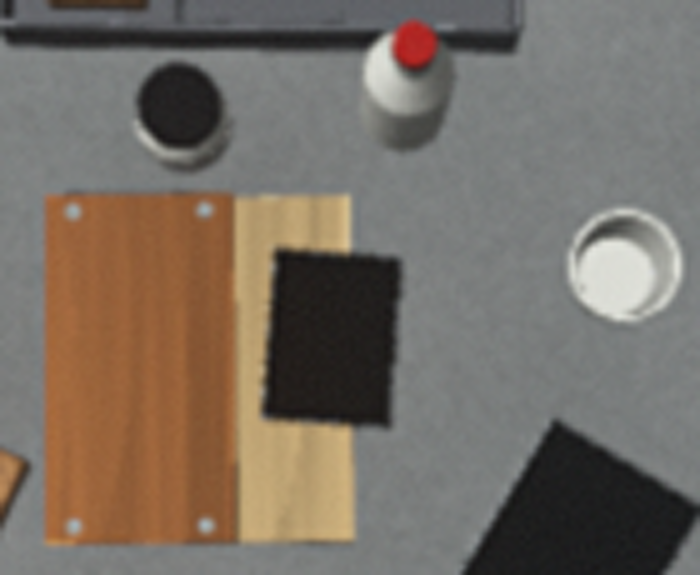

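The crop shows the step edge running from (242,139) to (243,208.5) in full-image pixels. The ledge's outer edge runs from (265.3,139) to (266,208.5). The panel spans 248–275 and is tilted about 4°. The bottle is clear of the ledge.

```bash
python3 - <<'E'
from h import *
c=arm.read_camera("top")
q=lambda x,y,z: ray(c,(195+(x+.5)/5-.5,100+(y+.5)/5-.5),z)[:2]*1000
for n,p in dict(stepT=(236,195,.036),stepB=(239,543,.036),farT=(45,196,.036),farB=(46,543,.036),ledT=(350.5,195,.02),ledB=(355,541,.02),
  pTL=(275,248,.026),pTR=(400,258,.026),pBR=(390,427,.026),pBL=(263,417,.026),bottlebase=(403,120,.0),cup=(624,268,.05)).items(): print(n,q(*p).round(1))
s=arm.get_state(); print(cv2.Rodrigues(s["tool_rot"])[0].round(3), s["tool_pos"])
E
```

```text
stepT [688.1  13.6]
stepB [449.9   7.9]
farT [685.9 144.6]
farB [448.3 138.6]
ledT [692.4 -65. ]
ledB [452.5 -70.9]
pTL [653.5 -13.3]
pTR [647.6 -99.6]
pBR [530.7 -93.9]
pBL [536.5  -6.7]
bottlebase [ 750.6 -101.8]
cup [ 638.5 -250. ]
[[-0.918  0.396 -0.001]
 [ 0.396  0.918 -0.001]
 [ 0.    -0.001 -1.   ]] [0.25701605 0.59662589 0.24150881]
```

Request:
servo_tool:
  commands:
    - [[-0.03,-0.027,0],0.057]
    - [[-0.06,-0.054,0],0.114]
    - [[-0.09,-0.081,0],0.171]
    - [[-0.12,-0.108,0],0.228]
    - [[-0.15,-0.1355,0],0.285]

```text
time: 0.62
tool_pos: [0.3416, 0.4114, 0.242]
tool_rot: [1.068, 2.954, -0.0]
contact_force: [0.6, -0.3, 0.1]
opening: 0.0854
grip_force: 0.0
```

Request:
servo_tool:
  commands:
    - [[-0.036,-0.018,0],0.057]
    - [[-0.073,-0.035,0],0.114]
    - [[-0.109,-0.053,0],0.171]
    - [[-0.146,-0.07,0],0.228]
    - [[-0.182,-0.088,0],0.285]

```text
time: 1.03
tool_pos: [0.4257, 0.2274, 0.2424]
tool_rot: [1.477, 2.772, 0.001]
contact_force: [1.2, -0.6, -0.5]
opening: 0.0852
grip_force: 0.0
```

Request:
servo_tool:
  commands:
    - [[-0.04,-0.007,0],0.057]
    - [[-0.08,-0.014,0],0.114]
    - [[-0.12,-0.02,0],0.171]
    - [[-0.16,-0.027,0],0.228]
    - [[-0.1995,-0.0335,0],0.285]

```text
time: 1.45
tool_pos: [0.5096, 0.0431, 0.2424]
tool_rot: [1.857, 2.534, 0.0]
contact_force: [0.4, 0.2, 0.1]
opening: 0.0856
grip_force: 0.0
```

Request:
servo_tool:
  commands:
    - [[-0.04,0.005,0],0.057]
    - [[-0.08,0.01,0],0.114]
    - [[-0.12,0.014,0],0.171]
    - [[-0.16,0.019,0],0.228]
    - [[-0.201,0.0235,0],0.284]

```text
time: 1.87
tool_pos: [0.5931, -0.1411, 0.2421]
tool_rot: [-2.197, -2.245, -0.0]
contact_force: [1.9, 0.9, 0.5]
opening: 0.0854
grip_force: 0.0
```

Request:
servo_tool:
  commands:
    - [[0,0,0.04],0.0]
    - [[0,0,0.08],0.0]
    - [[0,0,0.12],0]
    - [[0,0,0.16],0]
    - [[0,0,0.2],0.0]

```text
time: 2.28
tool_pos: [0.5925, -0.1393, 0.0405]
tool_rot: [2.194, 2.248, 0.0]
contact_force: [0.5, -1.0, -0.2]
opening: 0.0852
grip_force: 0.0
```

```bash
python3 - <<'E'
from h import *
s=arm.get_state(); print(s["tool_pos"],s["contact_force"])
c=arm.read_camera("wrist"); cs=arm.read_camera("scene")
a=c["image"][:,:,::-1]; b=cv2.resize(cs["image"][150:270,170:290,::-1],(384,384),interpolation=cv2.INTER_CUBIC)
cv2.imwrite("pics/w1.png",cv2.resize(np.hstack([a,b]),(798,342)))
p=s["tool_pos"]; print("TCP proj scene",proj(cs,[p, p-[0,0,.011]]), "wrist",proj(c,[p]))
E
```

```text
[ 0.59245619 -0.13928094  0.04049508] [ 0.49874286 -0.98002876 -0.20974871]
TCP proj scene [[213.44092262 202.45705017]
 [213.67492908 204.84642032]] wrist [[262.63615283 255.90349377]]
```

View pics/w1.png

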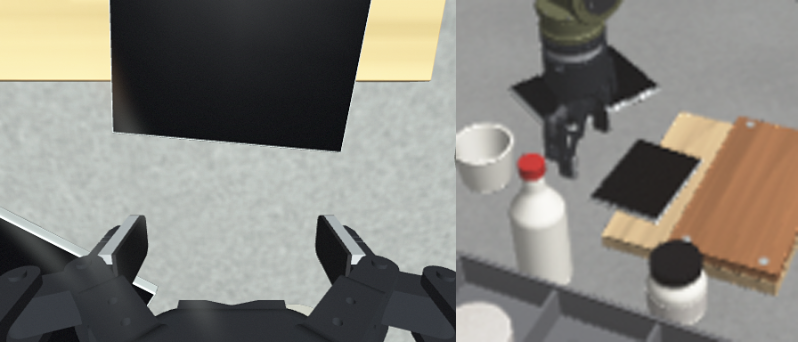

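The wrist view shows the panel's trailing corners at about (127,147) and (383,170) in full-resolution pixels. Both fingers fall inside its width, and the fingers are clear of the look-alike and the cup.

```bash
python3 - <<'E'
from h import *
c=arm.read_camera("wrist"); s=512/456
for n,p,z in [("pL",(113,131),.026),("pR",(341,151),.026),("ledL",(0,80),.02),("ledR",(430,80),.02)]: print(n,(ray(c,(p[0]*s,p[1]*s),z)*1000).round(1))
R=cv2.Rodrigues(np.array(c["rvec"]))[0]; C=-R.T@np.array(c["tvec"]); print("f",c["K"][0][0],"cam",C, "fwd",R[2])
for z in (.0,.01,.02,.03,.04,.05):
    a=ray(c,(145*s,217*s),z);b=ray(c,(318*s,218*s),z);print(z,(a*1000).round(),(b*1000).round(),np.linalg.norm(a-b))
E
```

```text
pL [525.6 -90.5  26. ]
pR [638.3 -97.4  26. ]
ledL [469.3 -67.7  20. ]
ledR [678.7 -62.7  20. ]
f 320.0398550352451 cam [ 0.58533377 -0.06891148  0.16505131] fwd [-0.00799148 -0.27086783 -0.96258338]
0.0 [ 530. -149.    0.] [ 639. -146.    0.] 0.1093510819189623
0.01 [ 533. -144.   10.] [ 636. -141.   10.] 0.10272580381574577
0.02 [ 537. -139.   20.] [ 633. -137.   20.] 0.09610052571252933
0.03 [ 540. -134.   30.] [ 629. -132.   30.] 0.0894752476093129
0.04 [ 543. -129.   40.] [ 626. -127.   40.] 0.08284996950609647
0.05 [ 547. -125.   50.] [ 623. -123.   50.] 0.07622469140288005
```

Request:
servo_tool:
  commands:
    - [[0,0,0.006],0.0]
    - [[0,0,0.012],0.0]
    - [[0,0,0.018],0]
    - [[0,0,0.022],0]
    - [[0,0,0.024],0.0]

```text
time: 2.85
tool_pos: [0.5932, -0.1393, 0.0189]
tool_rot: [2.193, 2.248, 0.001]
contact_force: [-0.4, 0.1, 0.4]
opening: 0.0852
grip_force: 0.0
```

Request:
servo_tool:
  commands:
    - [[0.004,0,0.006],0.0]
    - [[0.01,0,0.006],0.0]
    - [[0.015,0,0.006],0]
    - [[0.019,0,0.006],0]
    - [[0.022,0,0.006],0.0]

```text
time: 3.27
tool_pos: [0.5923, -0.1164, 0.0125]
tool_rot: [2.193, 2.25, 0.0]
contact_force: [0.5, -0.4, -0.9]
opening: 0.0855
grip_force: 0.0
```

Request:
servo_tool:
  commands:
    - [[0.002,0,0],0.0]
    - [[0.004,0,0],0.0]
    - [[0.006,0,0],0]
    - [[0.008,0,0],0]
    - [[0.01,0,0],0.0]

```text
time: 3.68
tool_pos: [0.5922, -0.1072, 0.0125]
tool_rot: [2.193, 2.248, 0.0]
contact_force: [-0.1, -0.2, 0.5]
opening: 0.0852
grip_force: 0.3
```

Request:
servo_tool:
  commands:
    - [[0.002,0,0],0.0]
    - [[0.004,0,0],0.0]
    - [[0.006,0,0],0]
    - [[0.008,0,0],0]
    - [[0.01,0,0],0.0]

```text
time: 4.1
tool_pos: [0.5918, -0.0971, 0.0125]
tool_rot: [2.193, 2.249, -0.0]
contact_force: [0.8, -2.4, 1.7]
opening: 0.0856
grip_force: 0.8
```

Request:
servo_tool:
  commands:
    - [[0.001,0,0],0.0]
    - [[0.002,0,0],0.0]
    - [[0.003,0,0],0]
    - [[0.004,0,0],0]
    - [[0.005,0,0],0.0]

```text
time: 4.52
tool_pos: [0.5917, -0.0922, 0.0124]
tool_rot: [2.193, 2.249, -0.0]
contact_force: [-0.8, -3.1, 0.8]
opening: 0.0851
grip_force: 1.0
```

```bash
python3 - <<'E'
from h import *
c=arm.read_camera("wrist"); t=arm.read_camera("scene")
a=c["image"][:,:,::-1]; b=cv2.resize(t["image"][180:250,200:270,::-1],(384,384),interpolation=cv2.INTER_CUBIC)
cv2.imwrite("pics/w2.png",cv2.resize(np.hstack([a,b]),(798,342)))
E
```

```text
(no output)
```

View pics/w2.png

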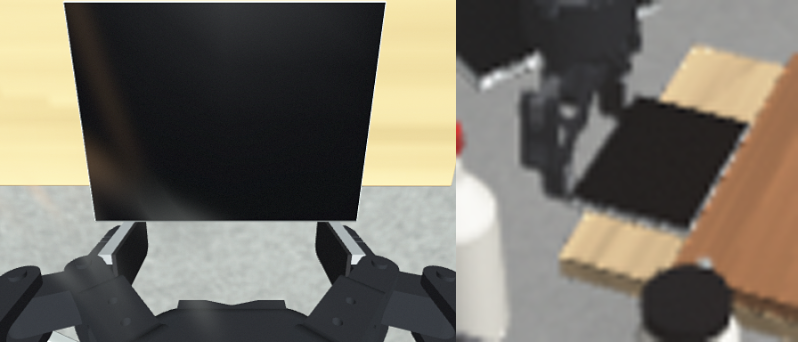

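The panel is now square to both fingers: trailing edge at row 220, columns 97–357 in the left view. It is a few mm short of the step, so I'll keep creeping until the force rises.

Request:
servo_tool:
  commands:
    - [[0.0006,0,0],0.0]
    - [[0.0012,0,0],0.0]
    - [[0.0018,0,0],0]
    - [[0.0024,0,0],0]
    - [[0.003,0,0],0.0]

```text
time: 5.03
tool_pos: [0.5915, -0.0891, 0.0123]
tool_rot: [-2.193, -2.249, 0.0]
contact_force: [-0.4, -1.4, 1.4]
opening: 0.0854
grip_force: 0.9
```

Request:
servo_tool:
  commands:
    - [[0.0004,0,0],0.0]
    - [[0.0008,0,0],0.0]
    - [[0.0012,0,0],0]
    - [[0.0016,0,0],0]
    - [[0.002,0,0],0.0]

```text
time: 5.45
tool_pos: [0.5914, -0.0871, 0.0123]
tool_rot: [-2.193, -2.249, 0.0]
contact_force: [-0.5, -2.9, 0.6]
opening: 0.085
grip_force: 1.7
```

Request:
servo_tool:
  commands:
    - [[0.0004,0,0],0.0]
    - [[0.0008,0,0],0.0]
    - [[0.0012,0,0],0]
    - [[0.0016,0,0],0]
    - [[0.002,0,0],0.0]

```text
time: 5.87
tool_pos: [0.5914, -0.087, 0.0124]
tool_rot: [2.192, 2.247, -0.004]
contact_force: [-0.8, -11.3, 0.7]
opening: 0.0853
grip_force: 5.4
```

Contact with the step: the force has risen to 11 N. I'll press a little more to seat it, then check both ends.

Request:
servo_tool:
  commands:
    - [[0.0004,0,0],0.0]
    - [[0.0008,0,0],0.0]
    - [[0.001,0,0],0]
    - [[0.001,0,0],0]
    - [[0.001,0,0],0.0]

```text
time: 6.28
tool_pos: [0.5914, -0.087, 0.0124]
tool_rot: [2.191, 2.247, -0.005]
contact_force: [-1.1, -13.5, -0.3]
opening: 0.0855
grip_force: 6.4
```

```bash
python3 - <<'E'
from h import *
s=arm.get_state();print(s["tool_pos"],s["contact_force"],s["ft_torque"])
c=arm.read_camera("wrist"); t=arm.read_camera("top")
a=c["image"][:,:,::-1]; b=cv2.resize(t["image"][130:220,200:290,::-1],(384,384),interpolation=cv2.INTER_CUBIC)
cv2.imwrite("pics/w3.png",cv2.resize(np.hstack([a,b]),(798,342)))
E
```

```text
[ 0.59140515 -0.08696762  0.01239917] [ -1.08643016 -13.5345373   -0.2768776 ] [-1.97633035  0.11172401 -0.15139204]
```

View pics/w3.png

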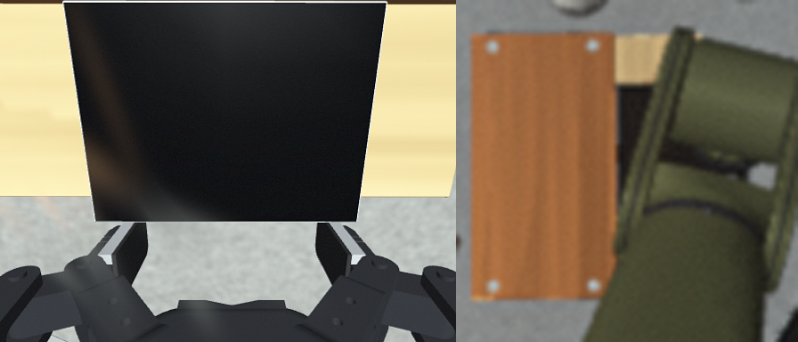

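The panel is flush: its leading edge and the step line both sit at row 2 across the full width, with both fingers bearing. Next I lift along the tipping arc, using friction on the edge.

Request:
servo_tool:
  commands:
    - [[0,0,-0.002],0.0]
    - [[0,0,-0.004],0.0]
    - [[0,0,-0.006],0]
    - [[0,0,-0.008],0]
    - [[0,0,-0.01],0.0]

```text
time: 6.8
tool_pos: [0.5914, -0.0867, 0.0225]
tool_rot: [2.191, 2.247, -0.005]
contact_force: [1.0, -11.0, 0.7]
opening: 0.0853
grip_force: 5.6
```

```bash
python3 - <<'E'
from h import *
s=arm.get_state();print(s["tool_pos"],s["contact_force"],s["ft_torque"])
c=arm.read_camera("wrist"); t=arm.read_camera("scene")
a=c["image"][:,:,::-1]; b=cv2.resize(t["image"][180:250,200:270,::-1],(384,384),interpolation=cv2.INTER_CUBIC)
cv2.imwrite("pics/w4.png",cv2.resize(np.hstack([a,b]),(798,342)))
E
```

```text
[ 0.59144173 -0.08671294  0.02247464] [  1.00855069 -11.01240474   0.67297491] [-1.69919078  0.07313085 -0.10555062]
```

View pics/w4.png

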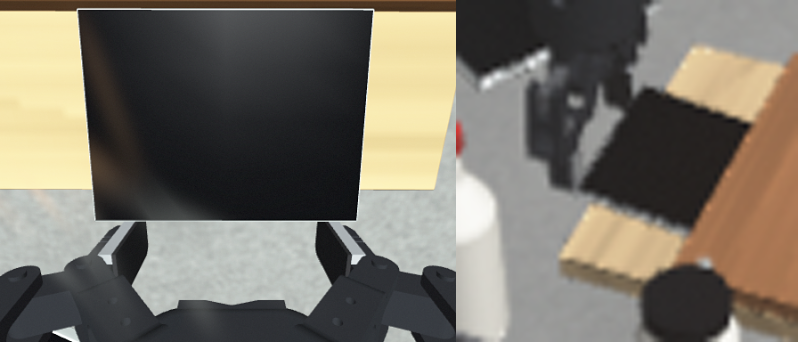

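The edge is rising with the fingers: it keeps the same position in the wrist image, and the leading edge is still at the step. I'll continue along the arc.

Request:
servo_tool:
  commands:
    - [[0.0002,0,-0.004],0.0]
    - [[0.0007,0,-0.0087],0.0]
    - [[0.0015,0,-0.0133],0]
    - [[0.0026,0,-0.0178],0]
    - [[0.0039,0,-0.0223],0.0]

```text
time: 7.32
tool_pos: [0.5914, -0.0824, 0.0452]
tool_rot: [2.191, 2.247, -0.004]
contact_force: [-1.9, -9.4, 2.6]
opening: 0.0856
grip_force: 4.6
```

Request:
servo_tool:
  commands:
    - [[0.0014,0,-0.0043],0.0]
    - [[0.0032,0,-0.0086],0.0]
    - [[0.0052,0,-0.0127],0]
    - [[0.0073,0,-0.0167],0]
    - [[0.0098,0,-0.0206],0.0]

```text
time: 7.73
tool_pos: [0.5913, -0.0719, 0.0662]
tool_rot: [2.192, 2.247, -0.002]
contact_force: [0.0, -4.5, 2.3]
opening: 0.0856
grip_force: 2.4
```

Request:
servo_tool:
  commands:
    - [[0.0031,0,-0.0045],0.0]
    - [[0.0066,0,-0.0087],0.0]
    - [[0.0103,0,-0.0127],0]
    - [[0.0143,0,-0.0164],0]
    - [[0.0185,0,-0.0199],0.0]

```text
time: 8.15
tool_pos: [0.5905, -0.0513, 0.0852]
tool_rot: [-2.193, -2.248, -0.001]
contact_force: [-0.3, -1.4, 1.3]
opening: 0.0853
grip_force: 0.4
```

```bash
python3 - <<'E'
from h import *
s=arm.get_state();print(s["tool_pos"],s["contact_force"],s["ft_torque"])
c=arm.read_camera("wrist"); t=arm.read_camera("scene")
a=c["image"][:,:,::-1]; b=cv2.resize(t["image"][180:250,200:270,::-1],(384,384),interpolation=cv2.INTER_CUBIC)
cv2.imwrite("pics/w5.png",cv2.resize(np.hstack([a,b]),(798,342)))
E
```

```text
[ 0.59047006 -0.05132412  0.08521577] [-0.29167951 -1.38619672  1.29700729] [-0.1146745  -0.06335712  0.0374658 ]
```

View pics/w5.png

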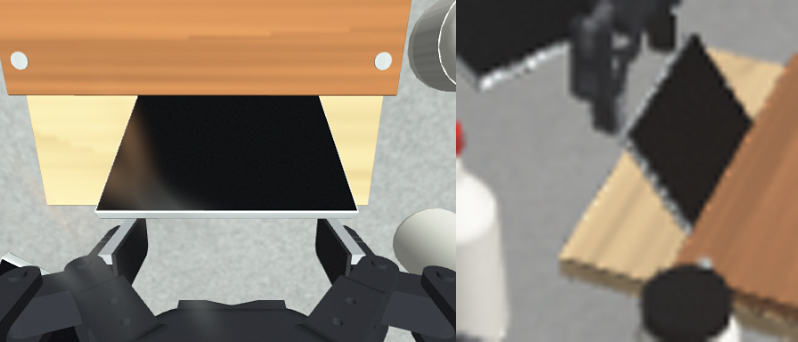

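The panel stands at about 57°, even on both fingers, with its leading edge in the corner.

Request:
servo_tool:
  commands:
    - [[0.0045,0,-0.0032],0.0]
    - [[0.0092,0,-0.0061],0.0]
    - [[0.0141,0,-0.0086],0]
    - [[0.0191,0,-0.0109],0]
    - [[0.0243,0,-0.0128],0.0]

```text
time: 8.67
tool_pos: [0.5899, -0.027, 0.098]
tool_rot: [-2.193, -2.249, -0.0]
contact_force: [0.1, 0.9, 0.1]
opening: 0.0854
grip_force: 0.1
```

Request:
servo_tool:
  commands:
    - [[0.004,0,-0.0012],0.0]
    - [[0.008,0,-0.0022],0.0]
    - [[0.012,0,-0.003],0]
    - [[0.016,0,-0.0037],0]
    - [[0.02,0,-0.004],0.0]

```text
time: 9.08
tool_pos: [0.5895, -0.0073, 0.102]
tool_rot: [2.194, 2.249, 0.0]
contact_force: [-0.4, -0.0, -0.1]
opening: 0.0854
grip_force: 0.0
```

Request:
servo_tool:
  commands:
    - [[0.002,0,0],0.0]
    - [[0.004,0,0],0.0]
    - [[0.006,0,0],0]
    - [[0.008,0,0],0]
    - [[0.01,0,0],0.0]

```text
time: 9.5
tool_pos: [0.5893, 0.0024, 0.1019]
tool_rot: [2.194, 2.249, -0.0]
contact_force: [0.5, 0.4, -0.5]
opening: 0.0853
grip_force: 0.1
```

```bash
python3 - <<'E'
from h import *
s=arm.get_state();print(s["tool_pos"],s["contact_force"],s["ft_torque"])
c=arm.read_camera("wrist"); t=arm.read_camera("scene")
a=c["image"][:,:,::-1]; b=cv2.resize(t["image"][170:250,200:280,::-1],(384,384),interpolation=cv2.INTER_CUBIC)
cv2.imwrite("pics/w6.png",cv2.resize(np.hstack([a,b]),(798,342)))
E
```

```text
[0.58925404 0.00240648 0.10192052] [ 0.52463931  0.36053493 -0.51701956] [-0.07578784  0.00831463 -0.02369562]
```

View pics/w6.png

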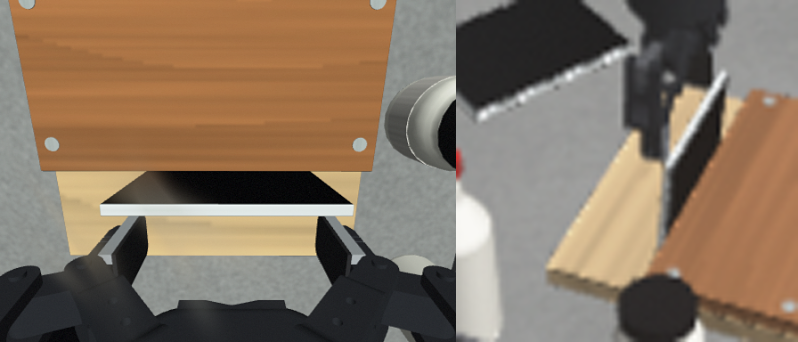

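The panel is standing close to upright against the step, with its end face at rows 205–215. I'll keep pushing gently.

Request:
servo_tool:
  commands:
    - [[0.002,0,0],0.0]
    - [[0.004,0,0],0.0]
    - [[0.006,0,0],0]
    - [[0.008,0,0],0]
    - [[0.01,0,0],0.0]

```text
time: 10.02
tool_pos: [0.589, 0.0126, 0.1019]
tool_rot: [2.193, 2.249, 0.0]
contact_force: [-0.4, 0.1, 0.3]
opening: 0.0854
grip_force: 0.0
```

Request:
servo_tool:
  commands:
    - [[0.002,0,0],0.0]
    - [[0.004,0,0],0.0]
    - [[0.006,0,0],0]
    - [[0.008,0,0],0]
    - [[0.01,0,0],0.0]

```text
time: 10.43
tool_pos: [0.5887, 0.0225, 0.1019]
tool_rot: [2.193, 2.249, -0.0]
contact_force: [-0.1, -0.5, 0.7]
opening: 0.0854
grip_force: 0.0
```

```bash
python3 - <<'E'
from h import *
c=arm.read_camera("wrist"); t=arm.read_camera("scene")
a=c["image"][:,:,::-1]; b=cv2.resize(t["image"][170:250,200:280,::-1],(384,384),interpolation=cv2.INTER_CUBIC)
cv2.imwrite("pics/w7.png",cv2.resize(np.hstack([a,b]),(798,342)))
E
```

```text
(no output)
```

View pics/w7.png

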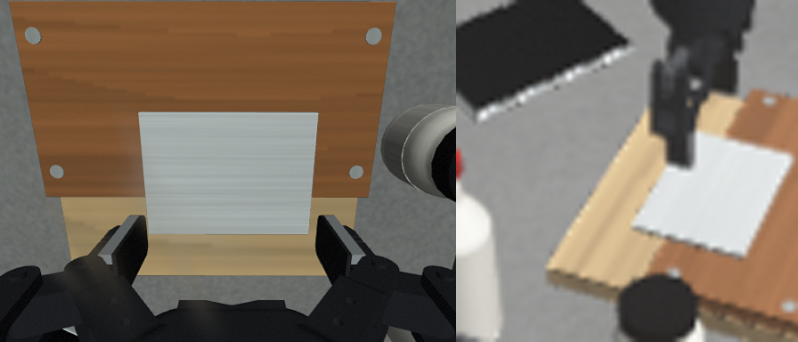

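The panel has fallen onto the bed with bare aluminium up (corners at (139,112), (318,112), (309,234), (147,234)). Part of it still overhangs the step line at row 197, so I'll measure how much.

```bash
python3 - <<'E'
from h import *
c=arm.read_camera("wrist"); s=512/456
for n,p,z in [("tL",(147,234),.042),("tR",(309,234),.042),("lL",(138.5,112),.042),("lR",(318,112),.042),("stepL",(45,197),.036),("stepR",(370,197),.036)]: print(n,(ray(c,(p[0]*s,p[1]*s),z)*1000).round(1))
print(arm.get_state()["tool_pos"])
E
```

```text
tL [525.4 -15.5  42. ]
tR [646.3 -12.5  42. ]
lL [524.9  74.1  42. ]
lR [643.2  77.   42. ]
stepL [449.9   9.8  36. ]
stepR [690.3  15.7  36. ]
[0.58874869 0.02246523 0.10195253]
```

It lies flat with about 26 mm hanging over the ledge. I'll back off, go down behind it and push it wholly onto the bed with the outside of the fingers.

Request:
servo_tool:
  commands:
    - [[-0.014,0,0],0.0]
    - [[-0.028,-0.001,0],0.0]
    - [[-0.042,-0.002,0],0]
    - [[-0.056,-0.002,0],0]
    - [[-0.068,-0.002,0],0.0]

```text
time: 11.0
tool_pos: [0.5883, -0.048, 0.102]
tool_rot: [2.195, 2.247, -0.0]
contact_force: [0.1, -0.6, 0.6]
opening: 0.0854
grip_force: 0.0
```

Request:
servo_tool:
  commands:
    - [[0,0,0.015],0.0]
    - [[0,0,0.03],0.0]
    - [[0,0,0.045],0]
    - [[0,0,0.056],0]
    - [[0,0,0.063],0.0]

```text
time: 11.42
tool_pos: [0.5876, -0.0465, 0.0373]
tool_rot: [-2.193, -2.247, 0.002]
contact_force: [0.4, -0.2, -0.4]
opening: 0.0852
grip_force: 0.0
```

Request:
servo_tool:
  commands:
    - [[0.004,0,0],0.0]
    - [[0.008,0,0],0.0]
    - [[0.012,0,0],0]
    - [[0.015,0,0],0]
    - [[0.018,0,0],0.0]

```text
time: 11.83
tool_pos: [0.5887, -0.0272, 0.04]
tool_rot: [2.192, 2.249, 0.002]
contact_force: [0.7, -0.1, -0.5]
opening: 0.0855
grip_force: 0.0
```

Request:
servo_tool:
  commands:
    - [[0.0025,0,0],0.0]
    - [[0.005,0,0],0.0]
    - [[0.0075,0,0],0]
    - [[0.01,0,0],0]
    - [[0.0125,0,0],0.0]

```text
time: 12.25
tool_pos: [0.5879, -0.0153, 0.0392]
tool_rot: [2.193, 2.249, 0.0]
contact_force: [-1.2, -2.7, 1.2]
opening: 0.0856
grip_force: 1.0
```

Contact is made and the panel is sliding. About 20 mm more to go.

Request:
servo_tool:
  commands:
    - [[0.0025,0,0],0.0]
    - [[0.005,0,0],0.0]
    - [[0.0075,0,0],0]
    - [[0.01,0,0],0]
    - [[0.0125,0,0],0.0]

```text
time: 12.67
tool_pos: [0.5876, -0.0027, 0.0392]
tool_rot: [2.193, 2.249, 0.0]
contact_force: [0.2, -2.8, 2.3]
opening: 0.0855
grip_force: 1.6
```

Request:
servo_tool:
  commands:
    - [[0.002,0,0],0.0]
    - [[0.004,0,0],0.0]
    - [[0.006,0,0],0]
    - [[0.008,0,0],0]
    - [[0.01,0,0],0.0]

```text
time: 13.08
tool_pos: [0.5873, 0.0073, 0.0391]
tool_rot: [2.193, 2.249, 0.0]
contact_force: [-0.1, -2.7, 3.1]
opening: 0.0851
grip_force: 2.2
```

Request:
servo_tool:
  commands:
    - [[-0.004,0,0],0.0]
    - [[-0.01,0,0],0.0]
    - [[-0.02,0,0],0]
    - [[-0.03,0,-0.01],0]
    - [[-0.04,0,-0.03],0.0]

```text
time: 13.5
tool_pos: [0.5855, -0.0335, 0.0663]
tool_rot: [-2.19, -2.245, 0.006]
contact_force: [-0.3, 0.1, -0.4]
opening: 0.0851
grip_force: 0.0
```

Request:
servo_tool:
  commands:
    - [[-0.01,0,-0.03],0.0]
    - [[-0.02,0,-0.06],0.0]
    - [[-0.03,0,-0.09],0]
    - [[-0.04,0,-0.12],0]
    - [[-0.05,0,-0.15],0.0]

```text
time: 13.92
tool_pos: [0.5889, -0.0841, 0.221]
tool_rot: [2.194, 2.248, 0.0]
contact_force: [1.0, -0.9, 0.1]
opening: 0.0856
grip_force: 0.0
```

```bash
python3 - <<'E'
from h import *
print(arm.get_state()["contact_force"])
c=arm.read_camera("wrist"); t=arm.read_camera("scene")
a=c["image"][:,:,::-1]; b=cv2.resize(t["image"][110:310,120:320,::-1],(384,384),interpolation=cv2.INTER_CUBIC)
cv2.imwrite("pics/w8.png",cv2.resize(np.hstack([a,b]),(798,342)))
E
```

```text
[ 0.99250465 -0.87889458  0.14191522]
```

View pics/w8.png

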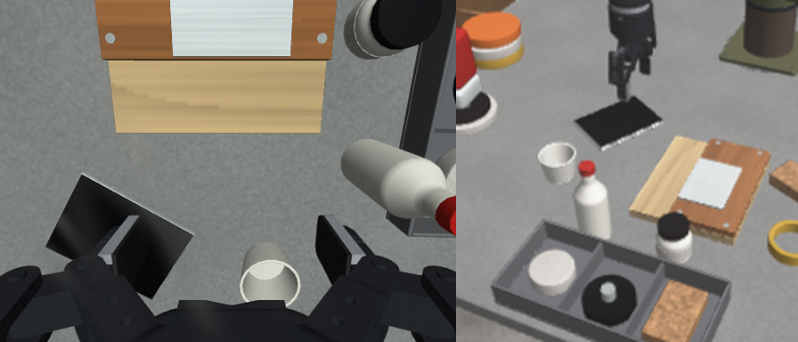

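The panel lies flat on the bed, aluminium up. Its rear edge (row 56) is just past the step line (row 59). The bystanders haven't moved and the fingers are clear.

```bash
python3 -c "
from cell import arm
print(arm.close_job())"
```

```text
the job is handed in; nothing more can be done
None
```

The job is handed in: the panel was pushed flush to the step, stood on end and tipped over, then nudged about 30 mm so that it lies flat and wholly on the raised bed, lacquered face down, with the fingers clear and the other things where they stood.

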